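# Start the deburring box

### The arm

A 6-joint arm with a two-finger parallel gripper is mounted at the origin on the work surface. World frame = base frame: x ahead of the robot, y to its left, z up, the work surface at z = 0. Lengths are in m, angles in rad, forces in N, time in s.
With the tool pointing down it reaches from about 0.3 to 0.775 m from the base axis. Payload 14.6 kg.
Tool frame: the origin (TCP) lies on the centre line of the jaws, within the pads' length; the fingertips stand 17 mm ahead of it and the grasp point (between the pads) lies 2 mm behind it; z points along the fingers, x is the direction in which the jaws open and shut, and the axes are right-handed (so a half turn about z gives the same grasp; the last joint's range is limited). The gripper opens to 94 mm and grips with 3 to 60 N. Pads are 16 mm wide; open, the fingers measure 119 mm over their backs; the gripper's body (75 mm by 177 mm) begins 78 mm behind the grasp point.
Start: joints at [1.078, 0.3, 1.521, -0, 1.321, -0.067], TCP at [0.227, 0.501, 0.222] pointing down, gripper open.
Joint ranges: [-3.03, 3.03], [-0.79, 2.21], [0.23, 2.52], [-1.04, 4.18], [0, 3.07], [-2.55, 2.55]. Speed limits (rad/s): [2.22, 2.22, 2.57, 3.14, 3.14, 3.14].

### API

Orientations are given as [roll, pitch, yaw] about the fixed x, y, z axes, in that order (R = Rz(yaw) Ry(pitch) Rx(roll)).
In Python, from station import ctrl gives the robot as it stands. The module is installed in compiled form; this text tells all that it offers.
- The arm moves only by the tool drive_tool, never from a script. Its argument "increments" is a list of rows, each a list of 3 entries, a list of its own where there are three numbers: the turn, a rotation vector about the tool's x, y, z in degrees, then the shift along the tool's x, y, z in mm, then the opening, from 0 (shut) to 1 (fully open). In form: [[[ax, ay, az], [dx, dy, dz], hand], ...]. A call has 1 to 20 rows; each row shifts and turns the commanded pose from where the row before left it, along the tool's axes as they then stand; what a row does not reach is not made up. A row lasts 1/8 s, in which the tool goes at most 62.5 mm and 10.7 degrees, less where a joint would pass 70% of its speed; a pose out of reach is approached as far as the arm can. A call with a gripper value outside its range is refused whole. The fingers move at their own pace and stop on an object; "squeeze" is the grip in N (left out, the last holds). Time passes only in rows, so rows that do not move let the fingers close. It gives the time, the measured TCP pose, the force and the opening at its end, in the units of the state.
- ctrl.get_obs(): the state, without advancing time (a new reading comes with each control period).
- ctrl.camera(name): name is "side" or "top"; returns the picture (384x512x3 uint8, red, green, blue); there is no depth.
- ctrl.calibration(name): a dict with "fx", "fy", "cx", "cy" (pixels), "k1" (the pictures are not rectified: a ray, as slopes to the right and down, at radius r is drawn at 1 + k1 r^2 times it, then the intrinsics apply), "rvec" (rotation vector, rad) and "tvec" (3), from world to camera coordinates, as OpenCV has them. Camera axes: x right, y down, z forward; pixel columns grow to the right and rows downward; lengths in m; the calibration is good to about 2 mm. A picture is of the moment at which its call begins. calibration takes no time and is no camera call.
- ctrl.hand_in(): hands the job in, once; it reports no verdict.
The state is a dict: "time_s": time; "qpos": joint angles; "joint_vel": joint speeds; "tau": joint torques, N m; "ee_pos": TCP position; "eef_rot": TCP orientation; "force": force on the tool from outside, world axes, zero at the start; "moment": the same for the moment, N m; "grip_width": finger opening in m.
Only numpy, scipy, OpenCV 4.12 (cv2) and the standard library are available. Lean on these libraries where they do the work, as an engineer would, in place of code of your own. Each camera call takes 0.05 s, during which the arm holds its last target.

### The job

Put the steel angle bracket (the L-shaped offcut) into the chamber of the deburring box, set down gently on its foot and not dropped, and slide the clear cover fully shut over it. Only then pull the round spring knob on the control station all the way out to its stop for about half a second to start the machine, and ease it back in with your fingers instead of letting it snap. Leave the other offcuts where they lie and do not press the push button on the other station.

Things in the scene. Friction and masses are not known exactly. Their poses are not given: they have to be found in the camera images.
- bracket: Steel angle (L) bracket, about 0.33 kg, standing on its foot, in any of three places in a row of offcuts. Foot 60 (x) x 45 (y) x 8 (z) mm; one upright leg 8 mm thick, 60 mm along x, on the foot's +y edge (mid-plane at y = +18.5 mm), top 50 mm above the underside. Origin: centre of the foot's underside, z up. Pick it from above by the leg, closing along y, fingertips above the foot.
- channel: Steel U-channel offcut, to be left alone: foot as the bracket's but with two upright legs, 60 x 45 mm, 40 mm tall, 0.4 kg. Origin at the centre of the underside.
- tube: Steel square-tube offcut, to be left alone: 40 x 40 mm section, 60 mm long along its x, lying, open at its ends, 0.3 kg. Origin at the centre of the underside.
- chamber_floor (a point): Centre of the rubber floor of the chamber, the open pit in the end of the fixed grey deburring box (350 x 200 x 100 mm) nearer the robot. x along the box, away from the robot; z up. Chamber inside: 150 (x) x 160 (y) mm, 60 mm deep from the rim; floor 40 mm above the bench. Walls 10 mm thick in front, 20 mm at the sides.
- cover_grip (a point): Grip point of the cover's handle, 15 mm below its top: an upright aluminium rib 14 mm thick (x), 70 mm wide (y), 40 mm tall, 35 mm behind the front edge of the clear plastic cover (170 x 190 x 6 mm, its top 7 mm above the box's rim; this point 25 mm above that). Grip from above, closing along x. Axes as the box; the cover slides to -x to shut.
- cover (a joint): Position of the sliding cover in m: 0 fully shut over the chamber (at a hard stop), 0.16 fully open, parked on the deck behind the chamber. It starts at 0.14 to 0.16, and stays where it is left; friction about 2.5 N.
- knob_grip (a point): Middle of the pull knob's plain black round head, 32 mm across, 18 mm thick, on a 16 mm stem, in the centre of a grey sloped panel 110 x 110 mm; its station stands left or right of a similar one with a dial. z points out of the panel, the way to pull (up and to the robot, 30 deg off vertical); y is level. At rest it is 29 mm above the panel, 25 mm above a 34 mm wide collar. No turning.
- start_knob (a joint): How far the knob is pulled out, in m: 0 at rest, 0.015 at its stop. A spring pulls it back: 1.5 N at rest, 9 N at the stop, damping 30 N s/m. The machine starts when it has been beyond 0.011 for 0.2 s. Let go near the stop it snaps in at 0.3 m/s; let go less than 5 mm out, it goes in softly.
- push_button (a joint): Push button of the other (dial) station, below its rotary dial: 20 mm wide, travel 6 mm; 0 when not pressed. Leave it alone.
Mind the look-alikes: they are no part of the job. What is shaped like the part that bears knob_grip but blue is not meant. Leave any blue look-alike of the bracket alone.

How it is judged:
By the outcome, as a careful person would: the job done as asked, in the order asked, and still so for the second after the job is handed in, with the robot touching nothing.
It also fails if it takes over 72 s, if anything falls off the work surface, if the arm or the gripper's body presses on something with over 40 N, if the wrist force passes 120 N, or if a joint passes its speed limit or range.

## Working session

There is one attempt and no reset: what is moved stays moved. The work goes in short steps, Python scripts to look and compute and a tool call to move; the robot and the scene stay as the last step left them, time stands still between calls to the robot, and variables do not carry over. Pictures are saved under pics/ and viewed, and the job is handed in when it is done.

Besides the shell and the picture viewer there is one more tool, called after "Emit:" in YAML: its name, and indented under it one key for each argument. drive_tool: Moves the arm, as the interface text tells. Its arguments: {"type":"object","properties":{"increments":{"type":"array"},"squeeze":{"type":"number"}},"required":["increments"]}

```bash
mkdir -p pics; ls; python3 - <<'E'
from station import ctrl
import cv2
o=ctrl.get_obs()
for k,v in o.items(): print(k,v)
for n in ("side","top"):
    print(n,ctrl.calibration(n))
    im=ctrl.camera(n); cv2.imwrite(f"pics/{n}0.png",cv2.resize(im[:,:,::-1],(800,600),interpolation=cv2.INTER_CUBIC)); cv2.imwrite(f"raw_{n}0.png",im[:,:,::-1])
E
```

```text
pics
time_s 0.0
qpos [ 1.07839676e+00  3.00473212e-01  1.52156305e+00  6.26324142e-06
  1.32071018e+00 -6.65969804e-02]
joint_vel [ 9.68913240e-05 -9.05492432e-04 -1.81039914e-03  7.35121552e-04
 -9.90792930e-04  9.24050419e-04]
tau [ 8.91903583e-04 -5.31808662e+01 -3.52730048e+01  7.08295754e-02
  2.44613760e-02 -4.78972015e-05]
ee_pos [0.22706517 0.50067844 0.22189279]
eef_rot [-3.14150982e+00  1.15082452e-03  1.14499224e+00]
force [-0.31969787  0.40057118  0.40092671]
moment [0.02234603 0.0381527  0.00464322]
grip_width 0.09405318053679934
side {'fx': 351.6173237022702, 'fy': 351.6173237022702, 'cx': 253.77434089904398, 'cy': 193.8866479836934, 'k1': -0.10289690355872766, 'rvec': array([ 2.1269831 , -0.74739232,  0.38561338]), 'tvec': array([-0.33504773,  0.25311732,  0.64467065])}
top {'fx': 494.43521813487206, 'fy': 494.43521813487206, 'cx': 249.61006476637414, 'cy': 187.01607002570185, 'k1': -0.15118007168862313, 'rvec': array([ 2.18383905, -2.12661401,  0.12124506]), 'tvec': array([-0.00460654,  0.44539296,  1.1509309 ])}
```

View pics/top0.png

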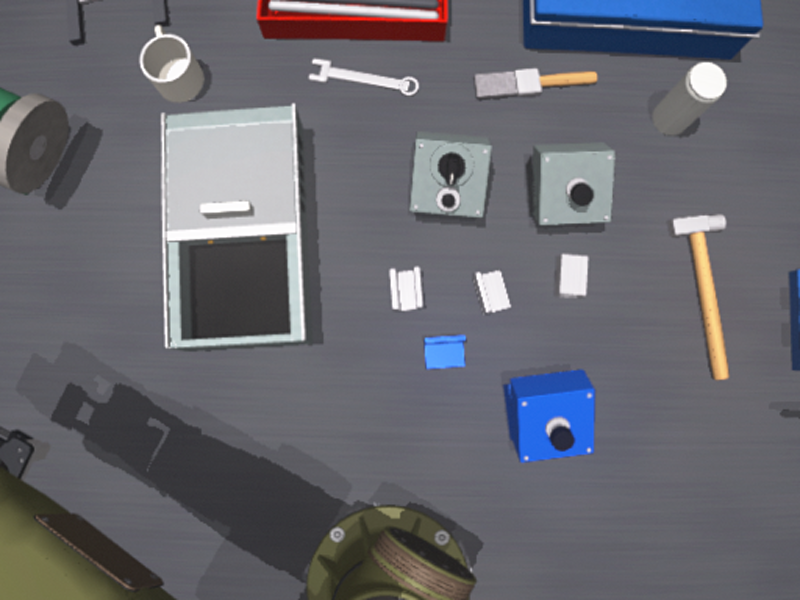

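View pics/side0.png

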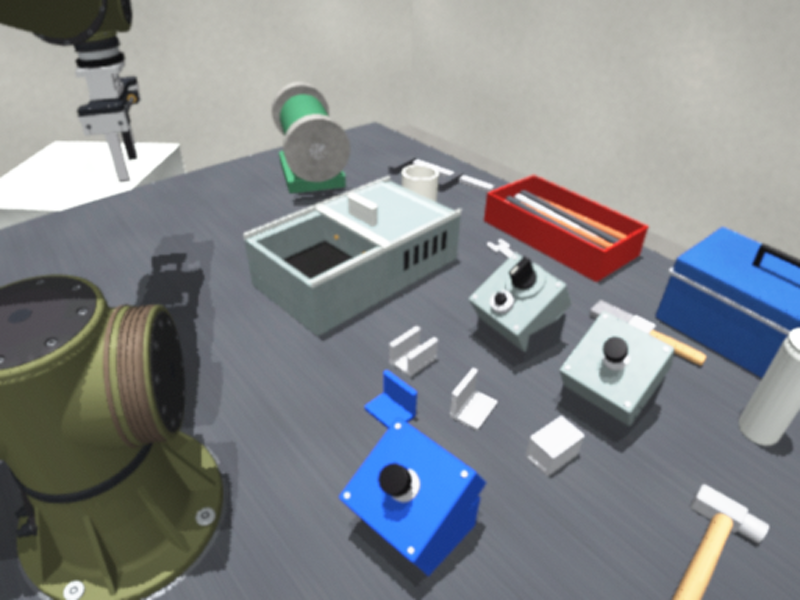

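Top view: the box is at left with its handle near (225,208). The channel is at (406,289), the bracket is the middle offcut at (493,291), and the tube is at (574,276). The wanted knob is at (581,193), and the blue look-alikes sit below. I'll enlarge crops to measure.

```bash
cat > h.py <<'E'
import numpy as np, cv2
from station import ctrl
from scipy.spatial.transform import Rotation as Ro
def cam(n):
    c=ctrl.calibration(n); return c,cv2.Rodrigues(np.array(c['rvec']))[0],np.array(c['tvec'])
def proj(n,P):
    c,R,t=cam(n); X=np.atleast_2d(P)@R.T+t; s=X[:,:2]/X[:,2:]; r2=(s**2).sum(1,keepdims=True); s=s*(1+c['k1']*r2)
    return s*[c['fx'],c['fy']]+[c['cx'],c['cy']]
def ray(n,uv):
    c,R,t=cam(n); d=(np.array(uv)-[c['cx'],c['cy']])/[c['fx'],c['fy']]; s=d.copy()
    for _ in range(30): s=d/(1+c['k1']*(s@s))
    v=R.T@np.array([s[0],s[1],1]); return -R.T@t, v/np.linalg.norm(v)
def plane(n,uv,z):
    o,v=ray(n,uv); return o+v*(z-o[2])/v[2]
def tri(uvt,uvs):
    A=np.zeros((3,3));b=np.zeros(3)
    L=[ray('top',uvt),ray('side',uvs)]
    for o,v in L:
        M=np.eye(3)-np.outer(v,v);A+=M;b+=M@o
    p=np.linalg.solve(A,b); return p,[np.linalg.norm(np.cross(p-o,v)) for o,v in L]
def crop(src,out,x0,y0,w,h,s):
    im=cv2.imread(src)[y0:y0+h,x0:x0+w]; im=cv2.resize(im,None,fx=s,fy=s,interpolation=cv2.INTER_CUBIC)
    for i in range(0,w,10):
        cv2.putText(im,str(x0+i),(i*s,9),0,.32,(0,255,255),1); cv2.line(im,(i*s,10),(i*s,15),(0,255,255),1)
    for j in range(0,h,10):
        cv2.putText(im,str(y0+j),(0,j*s+4),0,.32,(0,255,255),1)
    cv2.imwrite(out,im)
E
python3 - <<'E'
from h import *
crop('raw_top0.png','pics/t_off.png',240,150,150,70,5)
crop('raw_top0.png','pics/t_box.png',95,60,110,170,3) if 0 else crop('raw_top0.png','pics/t_box.png',95,60,115,170,3)
crop('raw_top0.png','pics/t_knob.png',330,80,80,75,7)
crop('raw_side0.png','pics/s_off.png',230,200,150,110,5)
crop('raw_side0.png','pics/s_box.png',150,105,155,115,5)
crop('raw_side0.png','pics/s_knob.png',345,190,100,90,6)
E
```

```text
(no output)
```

View pics/t_off.png

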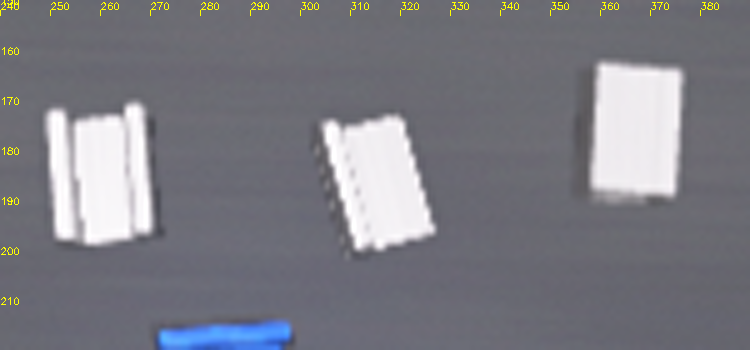

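View pics/t_box.png

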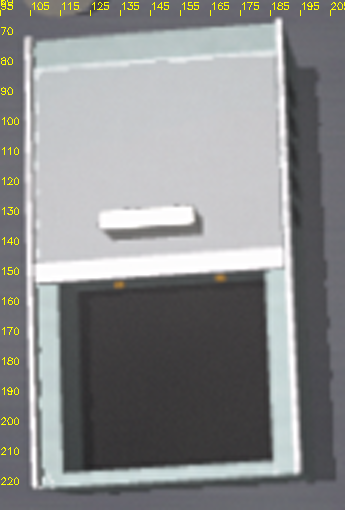

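View pics/t_knob.png

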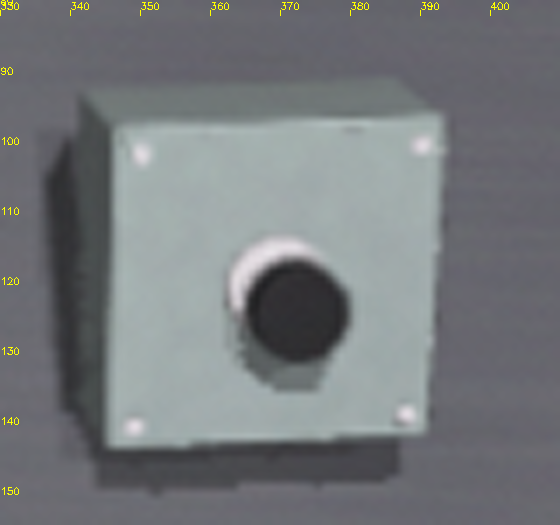

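View pics/s_off.png

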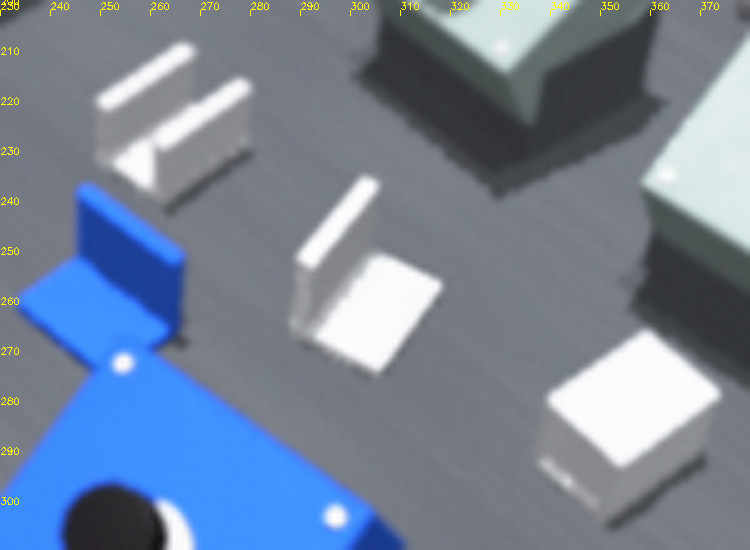

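View pics/s_box.png

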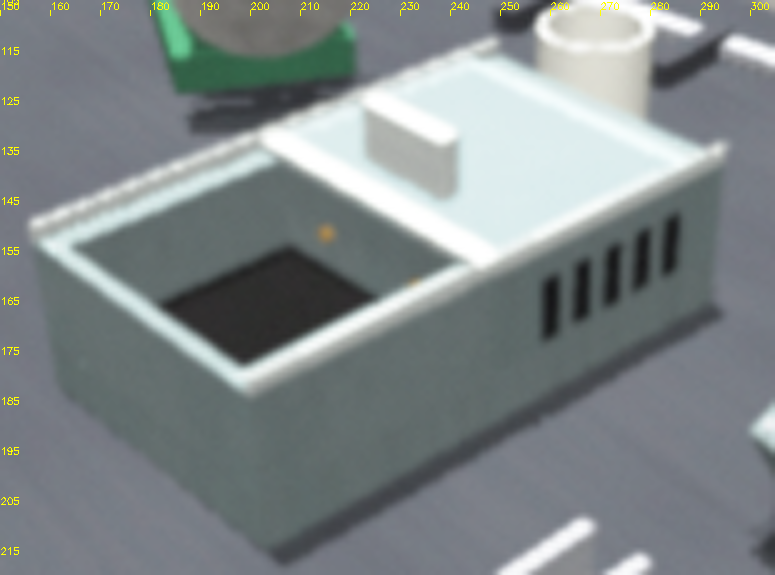

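View pics/s_knob.png

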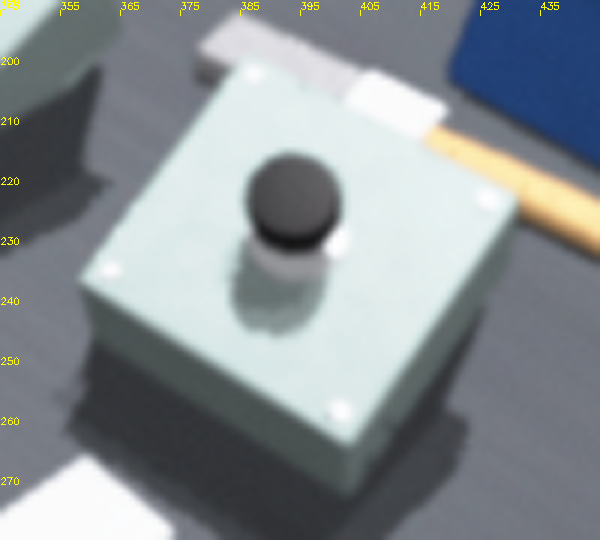

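```bash
cat > fit.py <<'E'
from h import *
from scipy.optimize import least_squares
def px(x0,y0,s,l): return [((a+.5)/s-.5+x0,(b+.5)/s-.5+y0) for a,b in l]
def fit(name,top,side,x0,Rb=np.eye(3),fixz=None):
    def model(p,P):
        R=Ro.from_euler('z',p[3]).as_matrix()@Rb
        q=np.array(p[:3],float).copy()
        if fixz is not None:q[2]=fixz
        return np.array(P)/1000@R.T+q
    def res(p):
        e=[]
        for n,(P,U) in (('top',top),('side',side)):
            if len(P): e.append((proj(n,model(p,P))-np.array(U)).ravel())
        return np.concatenate(e)
    s=least_squares(res,x0,loss='soft_l1')
    r=res(s.x).reshape(-1,2)
    print(name,s.x[:3].round(4),'yaw deg',np.degrees(s.x[3]).round(2)); print(r.round(1).tolist())
    return s.x
fit('bracket',([(30,-22.5,8),(-30,-22.5,8),(30,22.5,50),(30,14.5,50),(-30,22.5,50),(-30,14.5,50)],
 px(240,150,5,[(402,116),(435,232),(322,122),(338,118),(356,251),(371,246)])),
 ([(30,22.5,50),(30,14.5,50),(-30,22.5,50),(-30,14.5,50),(-30,22.5,0),(30,-22.5,8),(-30,-22.5,0)],
 px(230,200,5,[(363,177),(380,183),(297,260),(312,267),(293,330),(443,285),(378,376)])),[.45,-.1,0,.2],fixz=0)
fit('chamber floor',([(-75,80,60),(-75,-80,60),(-85,100,60),(-85,-100,60),(75,80,0)],
 px(95,60,3,[(62,472),(273,460),(38,488),(300,473),(79,292)])),
 ([(-85,-100,-40),(-85,100,-40),(265,-100,-40),(-75,80,60),(75,80,0)],
 px(150,105,5,[(280,563),(65,393),(718,316),(72,247),(290,246)])),[.45,.3,.04,0])
fit('handle',([(7,35,15),(7,-35,15),(-7,-35,15),(-7,35,15)],px(95,60,3,[(98,212),(194,206),(196,223),(100,229)])),
 ([(-7,35,15),(7,35,15),(7,-35,15),(-7,-35,15)],px(150,105,5,[(364,99),(380,92),(458,130),(443,142)])),[.55,.3,.132,0])
Rb=Ro.from_euler('y',-30,degrees=True).as_matrix()
K=[(55,55,-29),(55,-55,-29),(-55,-55,-29),(-55,55,-29),(0,0,0)]
fit('knob',(K,px(330,80,7,[(112,124),(443,114),(427,432),(106,447),(297,311)])),
 ([K[3],K[0],K[1],K[2],K[4]],px(345,190,6,[(80,280),(243,60),(520,200),(350,443),(293,203)])),[.6,-.3,.1,0],Rb)
print(tri(*px(330,80,7,[(297,311)]),*px(345,190,6,[(293,203)])))
E
python3 fit.py
```

```text
bracket [ 0.4525 -0.1489 -0.    ] yaw deg 16.1
[[-0.3, -0.3], [-0.3, 0.3], [-0.3, 0.6], [-0.2, 0.6], [-0.3, -0.5], [-0.1, -0.4], [0.6, 0.0], [0.3, 0.3], [0.2, -0.4], [0.4, -0.2], [-0.8, 1.1], [0.2, -0.1], [0.1, 1.1]]
chamber floor [0.4426 0.2332 0.0355] yaw deg 4.7
[[0.4, -0.1], [0.3, 0.2], [-0.1, -0.6], [0.3, -0.1], [0.1, -0.7], [-2.3, -0.9], [-0.7, 0.0], [-0.7, -1.5], [-0.3, 1.3], [0.8, 0.9]]
handle [0.5456 0.2411 0.1327] yaw deg 4.53
[[0.6, -0.3], [0.0, -0.3], [-0.5, 0.3], [-0.0, 0.2], [-0.6, -0.1], [-0.1, -0.2], [0.7, 0.6], [-0.1, -0.2]]
knob [ 0.5841 -0.263   0.1239] yaw deg 4.45
[[-0.4, 0.2], [0.0, -0.1], [-0.2, 0.6], [-0.5, 0.5], [-0.6, -0.5], [-0.6, 0.3], [0.7, -1.6], [0.9, -0.7], [0.2, 1.1], [0.4, 0.5]]
(array([ 0.58197541, -0.2631063 ,  0.12673578]), [np.float64(0.0005562600905727193), np.float64(0.00055626009057268)])
```

```bash
cat > plan.py <<'E'
from h import *
def tgt_down(yaw): return Ro.from_euler('xyz',[180,0,yaw],degrees=True)
def rows(pos,R1,hand,vmax=55,wmax=10,p0=None,R0=None):
    o=ctrl.get_obs(); p0=np.array(o['ee_pos']) if p0 is None else p0; R0=Ro.from_euler('xyz',o['eef_rot']) if R0 is None else R0
    d=(np.array(pos)-p0)*1000; rv=(R0.inv()*R1).as_rotvec(degrees=True)
    n=int(max(1,np.ceil(np.linalg.norm(d)/vmax),np.ceil(np.linalg.norm(rv)/wmax)))
    L=[]
    for i in range(n):
        Ri=R0*Ro.from_rotvec(rv*i/n,degrees=True)
        L.append([[round(float(a),2) for a in rv/n],[round(float(a),1) for a in Ri.inv().apply(d/n)],hand])
    print(n,'rows; dist',d.round(1),'rv',rv.round(2)); print(str(L).replace(' ',''))
def st():
    o=ctrl.get_obs(); print(o['time_s'],np.round(o['ee_pos'],4),np.degrees(o['eef_rot']).round(2),'F',np.round(o['force'],1),'w',round(o['grip_width'],4))
E
python3 -c "
from plan import *
rows([.4474,-.1311,.22],tgt_down(-73.9),.6)"
```

```text
14 rows; dist [ 220.3 -631.8   -2. ] rv [7.000e-02 3.000e-02 1.395e+02]
[[[0.0,0.0,9.96],[-34.6,33.0,0.2],0.6],[[0.0,0.0,9.96],[-28.4,38.5,0.2],0.6],[[0.0,0.0,9.96],[-21.3,42.8,0.2],0.6],[[0.0,0.0,9.96],[-13.6,45.8,0.2],0.6],[[0.0,0.0,9.96],[-5.4,47.5,0.2],0.6],[[0.0,0.0,9.96],[2.9,47.7,0.2],0.6],[[0.0,0.0,9.96],[11.1,46.5,0.1],0.6],[[0.0,0.0,9.96],[19.0,43.9,0.1],0.6],[[0.0,0.0,9.96],[26.3,39.9,0.1],0.6],[[0.0,0.0,9.96],[32.8,34.8,0.1],0.6],[[0.0,0.0,9.96],[38.3,28.6,0.1],0.6],[[0.0,0.0,9.96],[42.7,21.5,0.1],0.6],[[0.0,0.0,9.96],[45.8,13.8,0.1],0.6],[[0.0,0.0,9.96],[47.5,5.7,0.1],0.6]]
```

Emit:
drive_tool:
  increments:
    - [[0,0,10],[-35,33,0],0.6]
    - [[0,0,10],[-28,38,0],0.6]
    - [[0,0,10],[-21,43,0],0.6]
    - [[0,0,10],[-14,46,0],0.6]
    - [[0,0,10],[-5,47,0],0.6]
    - [[0,0,10],[3,48,0],0.6]
    - [[0,0,10],[11,46,0],0.6]
    - [[0,0,10],[19,44,0],0.6]
    - [[0,0,10],[26,40,0],0.6]
    - [[0,0,10],[33,35,0],0.6]
    - [[0,0,10],[38,29,0],0.6]
    - [[0,0,10],[43,21,0],0.6]
    - [[0,0,10],[46,14,0],0.6]
    - [[0,0,9.5],[47,6,0],0.6]
    - [[0,0,0],[0,0,0],0.6]

```text
time_s: 1.98
ee_pos: [0.4446, -0.1337, 0.2218]
eef_rot: [3.141, 0.001, -1.295]
force: [-0.8, 0.4, -0.2]
grip_width: 0.0563
```

```bash
python3 -c "
from plan import *
st();rows([.4474,-.1311,.075],tgt_down(-73.9),.6,25)"
```

```text
1.975 [ 0.4446 -0.1337  0.2218] [ 1.7994e+02  3.0000e-02 -7.4180e+01] F [-0.8  0.4 -0.2] w 0.0563
6 rows; dist [   2.8    2.6 -146.8] rv [ 0.06  0.03 -0.28]
[[[0.01,0.01,-0.05],[-0.3,-0.6,24.5],0.6],[[0.01,0.01,-0.05],[-0.3,-0.6,24.5],0.6],[[0.01,0.01,-0.05],[-0.3,-0.6,24.5],0.6],[[0.01,0.01,-0.05],[-0.3,-0.6,24.5],0.6],[[0.01,0.01,-0.05],[-0.3,-0.6,24.5],0.6],[[0.01,0.01,-0.05],[-0.3,-0.6,24.5],0.6]]
```

Emit:
drive_tool:
  increments:
    - [[0,0,-0.3],[-1.7,-3.5,40],0.6]
    - [[0,0,0],[0,0,40],0.6]
    - [[0,0,0],[0,0,40],0.6]
    - [[0,0,0],[0,0,25],0.6]
    - [[0,0,0],[0,0,0],0.6]

```text
time_s: 2.6
ee_pos: [0.4464, -0.128, 0.0763]
eef_rot: [3.139, 0.002, -1.283]
force: [0.2, 0.1, 0.9]
grip_width: 0.0562
```

```bash
python3 - <<'E'
from plan import *
st()
for n in ("side","top"):
    cv2.imwrite(f"raw_{n}1.png",ctrl.camera(n)[:,:,::-1])
crop('raw_side1.png','pics/s1.png',250,190,120,110,5)
crop('raw_top1.png','pics/t1.png',260,120,120,110,5)
E
```

```text
2.6 [ 0.4464 -0.128   0.0763] [ 1.7984e+02  1.2000e-01 -7.3500e+01] F [0.2 0.1 0.9] w 0.0562
```

View pics/s1.png

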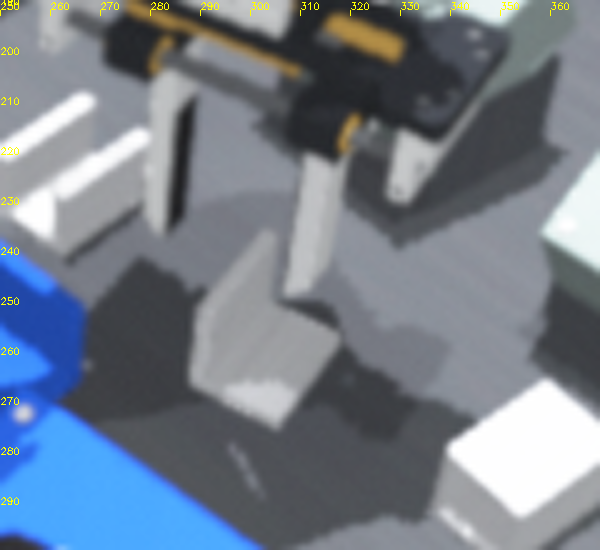

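View pics/t1.png

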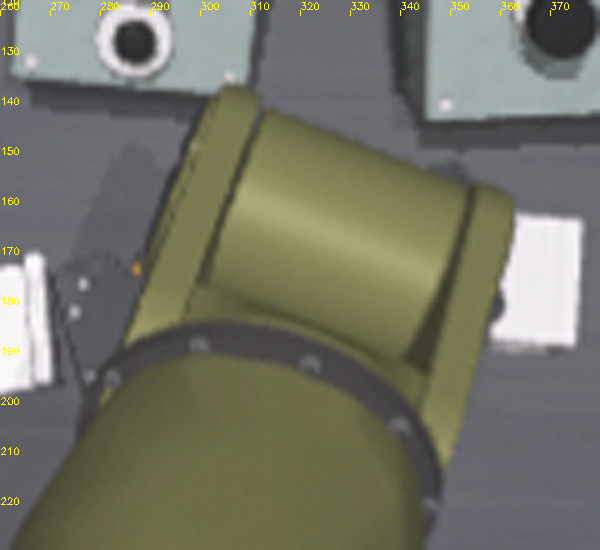

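The fingers straddle the leg, at about (285,230) and (310,240) in the side view. I'll correct the 3 mm offset and go down.

Emit:
drive_tool:
  increments:
    - [[0,0,0],[3,0,0],0.6]
    - [[0,0,0],[0,0,20],0.6]
    - [[0,0,0],[0,0,20],0.6]
    - [[0,0,0],[0,0,4],0.6]
    - [[0,0,0],[0,0,0],0.6]
    - [[0,0,0],[0,0,0],0.6]

```text
time_s: 3.45
ee_pos: [0.4487, -0.132, 0.0343]
eef_rot: [-3.14, -0.001, -1.285]
force: [0.8, -0.4, -0.6]
grip_width: 0.0566
```

Emit:
drive_tool:
  increments:
    - [[0,0,0],[0,0,1],0]
    - [[0,0,0],[0,0,0],0]
    - [[0,0,0],[0,0,0],0]
    - [[0,0,0],[0,0,0],0]
    - [[0,0,0],[0,0,0],0]
    - [[0,0,0],[0,0,0],0]
  squeeze: 35

```text
time_s: 4.2
ee_pos: [0.4482, -0.1318, 0.0324]
eef_rot: [3.142, 0.0, -1.285]
force: [-0.3, 1.0, 0.8]
grip_width: 0.0075
```

```bash
python3 - <<'E'
from plan import *
st();st()
E
```

```text
4.2 [ 0.4482 -0.1318  0.0324] [ 1.7999e+02  1.0000e-02 -7.3600e+01] F [-0.3  1.   0.8] w 0.0075
4.2 [ 0.4482 -0.1318  0.0324] [ 1.7999e+02  1.0000e-02 -7.3600e+01] F [-0.3  1.   0.8] w 0.0075
```

Emit:
drive_tool:
  increments:
    - [[0,0,0],[0,0,-10],0]
    - [[0,0,0],[0,0,-30],0]
    - [[0,0,0],[0,0,-45],0]
    - [[0,0,0],[0,0,-50],0]
    - [[0,0,0],[0,0,-50],0]
    - [[0,0,0],[0,0,0],0]
    - [[0,0,0],[0,0,0],0]

```text
time_s: 5.08
ee_pos: [0.4477, -0.1316, 0.2166]
eef_rot: [3.141, 0.001, -1.284]
force: [-0.4, 0.2, -3.5]
grip_width: 0.0079
```

```bash
python3 - <<'E'
from plan import *
st();rows([.4420,.2412,.217],tgt_down(-85.4),0,50)
cv2.imwrite("raw_side2.png",ctrl.camera('side')[:,:,::-1])
crop('raw_side2.png','pics/s2.png',230,110,150,120,5)
E
```

```text
5.075 [ 0.4477 -0.1316  0.2166] [ 1.7994e+02  5.0000e-02 -7.3600e+01] F [-0.4  0.2 -3.5] w 0.0079
8 rows; dist [ -5.7 372.8   0.4] rv [ 0.06  0.04 11.8 ]
[[[0.01,0.0,1.48],[-44.9,-12.5,-0.0],0],[[0.01,0.0,1.48],[-45.2,-11.3,-0.0],0],[[0.01,0.0,1.48],[-45.5,-10.2,-0.0],0],[[0.01,0.0,1.48],[-45.7,-9.0,-0.0],0],[[0.01,0.0,1.48],[-46.0,-7.8,-0.0],0],[[0.01,0.0,1.48],[-46.1,-6.6,-0.0],0],[[0.01,0.0,1.48],[-46.3,-5.4,-0.0],0],[[0.01,0.0,1.48],[-46.4,-4.2,-0.0],0]]
```

View pics/s2.png

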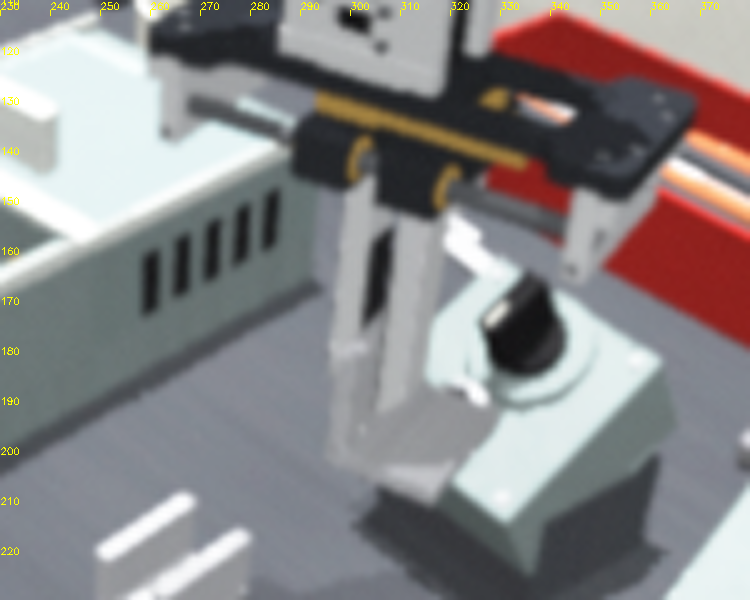

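The bracket is held level, centred near (310,195). The 3.5 N weight reading agrees. Next it goes over the chamber.

Emit:
drive_tool:
  increments:
    - [[0,0,1.5],[-44.9,-12.5,0],0]
    - [[0,0,1.5],[-45.2,-11.3,0],0]
    - [[0,0,1.5],[-45.5,-10.2,0],0]
    - [[0,0,1.5],[-45.7,-9,0],0]
    - [[0,0,1.5],[-46,-7.8,0],0]
    - [[0,0,1.5],[-46.1,-6.6,0],0]
    - [[0,0,1.5],[-46.3,-5.4,0],0]
    - [[0,0,1.3],[-46.4,-4.2,0],0]
    - [[0,0,0],[0,0,0],0]
    - [[0,0,0],[0,0,0],0]

```text
time_s: 6.38
ee_pos: [0.4427, 0.2404, 0.2162]
eef_rot: [3.139, -0.001, -1.49]
force: [0.2, 0.5, -3.4]
grip_width: 0.0078
```

```bash
python3 - <<'E'
from plan import *
st();rows([.4420,.2412,.0744],tgt_down(-85.4),0,25)
cv2.imwrite("raw_side3.png",ctrl.camera('side')[:,:,::-1])
crop('raw_side3.png','pics/s3.png',130,70,160,120,5)
E
```

```text
6.375 [0.4427 0.2404 0.2162] [ 1.7988e+02 -6.0000e-02 -8.5370e+01] F [ 0.2  0.5 -3.4] w 0.0078
6 rows; dist [  -0.7    0.8 -141.8] rv [ 0.12 -0.06  0.03]
[[[0.02,-0.01,0.0],[-0.2,0.1,23.6],0],[[0.02,-0.01,0.0],[-0.2,0.1,23.6],0],[[0.02,-0.01,0.0],[-0.2,0.1,23.6],0],[[0.02,-0.01,0.0],[-0.1,0.1,23.6],0],[[0.02,-0.01,0.0],[-0.1,0.1,23.6],0],[[0.02,-0.01,0.0],[-0.1,0.1,23.6],0]]
```

View pics/s3.png

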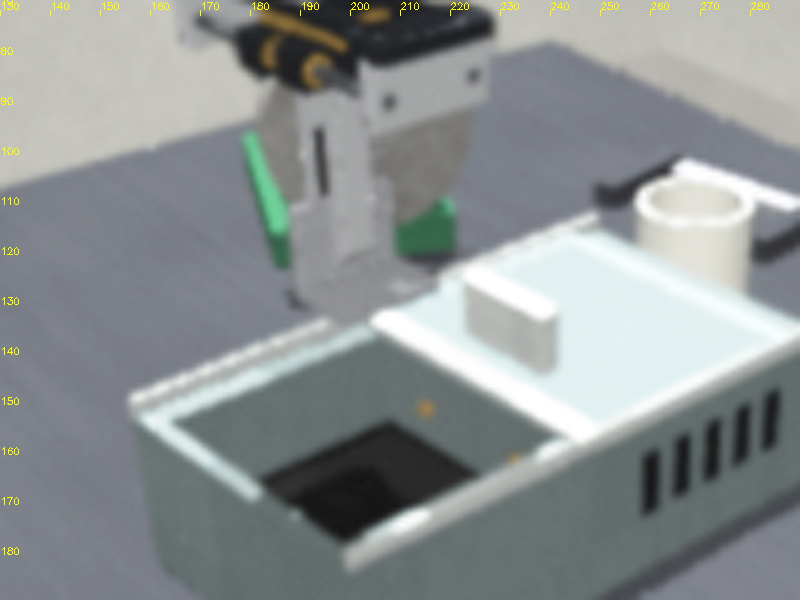

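Emit:
drive_tool:
  increments:
    - [[0,0,0],[0,0,35],0]
    - [[0,0,0],[0,0,35],0]
    - [[0,0,0],[0,0,30],0]
    - [[0,0,0],[0,0,20],0]
    - [[0,0,0],[0,0,10],0]
    - [[0,0,0],[0,0,5],0]
    - [[0,0,0],[0,0,0],0]
    - [[0,0,0],[0,0,0],0]

```text
time_s: 7.42
ee_pos: [0.4434, 0.241, 0.0831]
eef_rot: [-3.141, 0.0, -1.491]
force: [0.1, 0.8, -3.4]
grip_width: 0.0076
```

Emit:
drive_tool:
  increments:
    - [[0,0,0],[0,0,1.5],0]
    - [[0,0,0],[0,0,1.5],0]
    - [[0,0,0],[0,0,1],0]
    - [[0,0,0],[0,0,0],0]

```text
time_s: 7.92
ee_pos: [0.4431, 0.241, 0.0783]
eef_rot: [3.141, -0.0, -1.49]
force: [-0.3, 0.2, -2.1]
grip_width: 0.0078
```

Emit:
drive_tool:
  increments:
    - [[0,0,0],[0,0,1],0]
    - [[0,0,0],[0,0,1],0]
    - [[0,0,0],[0,0,0],0]

```text
time_s: 8.3
ee_pos: [0.4431, 0.2409, 0.0764]
eef_rot: [3.141, -0.0, -1.49]
force: [-0.0, 0.5, -3.2]
grip_width: 0.0078
```

Emit:
drive_tool:
  increments:
    - [[0,0,0],[0,0,1],0]
    - [[0,0,0],[0,0,0],0]
    - [[0,0,0],[0,0,0],0]

```text
time_s: 8.68
ee_pos: [0.4431, 0.241, 0.0754]
eef_rot: [3.142, 0.0, -1.49]
force: [-0.3, 0.7, -3.2]
grip_width: 0.0075
```

Emit:
drive_tool:
  increments:
    - [[0,0,0],[0,0,1],0]
    - [[0,0,0],[0,0,1],0]
    - [[0,0,0],[0,0,0],0]

```text
time_s: 9.05
ee_pos: [0.4431, 0.2409, 0.0734]
eef_rot: [3.141, -0.0, -1.49]
force: [-1.2, -0.6, -4.2]
grip_width: 0.0081
```

Emit:
drive_tool:
  increments:
    - [[0,0,0],[0,0,0.7],0]
    - [[0,0,0],[0,0,0],0]
    - [[0,0,0],[0,0,0],0]

```text
time_s: 9.43
ee_pos: [0.4431, 0.241, 0.0728]
eef_rot: [-3.142, -0.0, -1.49]
force: [-0.5, -0.0, -2.5]
grip_width: 0.0078
```

Emit:
drive_tool:
  increments:
    - [[0,0,0],[0,0,0.6],0]
    - [[0,0,0],[0,0,0],0]
    - [[0,0,0],[0,0,0],0]

```text
time_s: 9.8
ee_pos: [0.4432, 0.241, 0.0724]
eef_rot: [-3.141, 0.0, -1.49]
force: [-2.2, -1.6, 5.6]
grip_width: 0.0075
```

Emit:
drive_tool:
  increments:
    - [[0,0,0],[0,0,0.5],0]
    - [[0,0,0],[0,0,0],0]
    - [[0,0,0],[0,0,0],0]

```text
time_s: 10.18
ee_pos: [0.4432, 0.2411, 0.0724]
eef_rot: [-3.141, 0.0, -1.49]
force: [-5.9, -2.4, 12.7]
grip_width: 0.008
```

Emit:
drive_tool:
  increments:
    - [[0,0,0],[0,0,-0.6],0]
    - [[0,0,0],[0,0,0],0]
    - [[0,0,0],[0,0,0],0.25]
    - [[0,0,0],[0,0,0],0.4]
    - [[0,0,0],[0,0,0],0.4]
    - [[0,0,0],[0,0,0],0.4]

```text
time_s: 10.92
ee_pos: [0.4431, 0.2409, 0.0722]
eef_rot: [3.142, -0.0, -1.49]
force: [-0.1, 0.6, 0.4]
grip_width: 0.0378
```

```bash
python3 - <<'E'
from plan import *
st()
cv2.imwrite("raw_side4.png",ctrl.camera('side')[:,:,::-1])
crop('raw_side4.png','pics/s4.png',140,90,150,110,5)
E
```

```text
10.925 [0.4431 0.2409 0.0722] [180.   -0.  -85.4] F [-0.1  0.6  0.4] w 0.0378
```

View pics/s4.png

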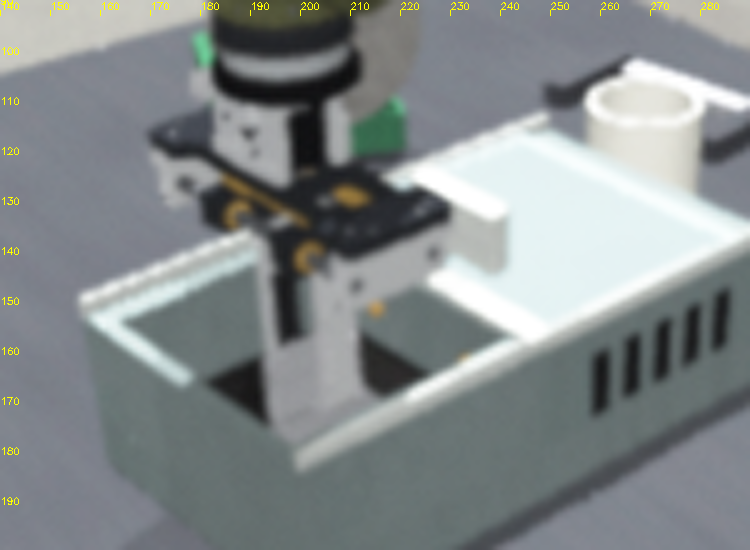

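Bracket is standing and released. Next: lift, turn 90° and go to the handle.

Emit:
drive_tool:
  increments:
    - [[0,0,0],[0,0,-10],0.4]
    - [[0,0,0],[0,0,-40],0.4]
    - [[0,0,0],[0,0,-50],0.4]
    - [[0,0,0],[0,0,-38],0.4]
    - [[0,0,0],[0,0,0],0.4]
    - [[0,0,0],[0,0,0],0.4]

```text
time_s: 11.72
ee_pos: [0.4428, 0.2408, 0.2098]
eef_rot: [3.141, -0.0, -1.49]
force: [-0.3, 0.9, -1.0]
grip_width: 0.0376
```

```bash
python3 - <<'E'
from plan import *
st();rows([.5456,.2411,.21],tgt_down(4.6),0.6,25)
E
```

```text
11.725 [0.4428 0.2408 0.2098] [ 1.7996e+02 -2.0000e-02 -8.5390e+01] F [-0.3  0.9 -1. ] w 0.0376
9 rows; dist [102.8   0.3   0.2] rv [ 4.000e-02  2.000e-02 -8.999e+01]
[[[0.0,0.0,-10.0],[0.9,-11.4,-0.0],0.6],[[0.0,0.0,-10.0],[2.9,-11.1,-0.0],0.6],[[0.0,0.0,-10.0],[4.7,-10.4,-0.0],0.6],[[0.0,0.0,-10.0],[6.5,-9.4,-0.0],0.6],[[0.0,0.0,-10.0],[8.0,-8.2,-0.0],0.6],[[0.0,0.0,-10.0],[9.3,-6.6,-0.0],0.6],[[0.0,0.0,-10.0],[10.3,-4.9,-0.0],0.6],[[0.0,0.0,-10.0],[11.0,-3.1,-0.0],0.6],[[0.0,0.0,-10.0],[11.4,-1.1,-0.0],0.6]]
```

Emit:
drive_tool:
  increments:
    - [[0,0,-10],[0.9,-11.4,0],0.6]
    - [[0,0,-10],[2.9,-11.1,0],0.6]
    - [[0,0,-10],[4.7,-10.4,0],0.6]
    - [[0,0,-10],[6.5,-9.4,0],0.6]
    - [[0,0,-10],[8,-8.2,0],0.6]
    - [[0,0,-10],[9.3,-6.6,0],0.6]
    - [[0,0,-10],[10.3,-4.9,0],0.6]
    - [[0,0,-10],[11,-3.1,0],0.6]
    - [[0,0,-10],[11.4,-1.1,0],0.6]
    - [[0,0,0],[0,0,0],0.6]
    - [[0,0,0],[0,0,0],0.6]

```text
time_s: 13.1
ee_pos: [0.5455, 0.2411, 0.2095]
eef_rot: [3.141, 0.001, 0.076]
force: [-0.0, -0.0, -0.9]
grip_width: 0.0566
```

```bash
python3 - <<'E'
from plan import *
st();rows([.5456,.2411,.133],tgt_down(4.6),0.6,25)
for n in ('side','top'): cv2.imwrite(f"raw_{n}5.png",ctrl.camera(n)[:,:,::-1])
crop('raw_side5.png','pics/s5.png',140,70,160,120,5)
crop('raw_top5.png','pics/t5.png',90,60,120,170,3)
E
```

```text
13.1 [0.5455 0.2411 0.2095] [1.7998e+02 8.0000e-02 4.3800e+00] F [-0.  -0.  -0.9] w 0.0566
4 rows; dist [  0.1  -0.  -76.5] rv [ 0.02  0.08 -0.22]
[[[0.01,0.02,-0.06],[0.1,-0.0,19.1],0.6],[[0.01,0.02,-0.06],[0.0,-0.0,19.1],0.6],[[0.01,0.02,-0.06],[0.0,0.0,19.1],0.6],[[0.01,0.02,-0.06],[0.0,0.0,19.1],0.6]]
```

View pics/s5.png

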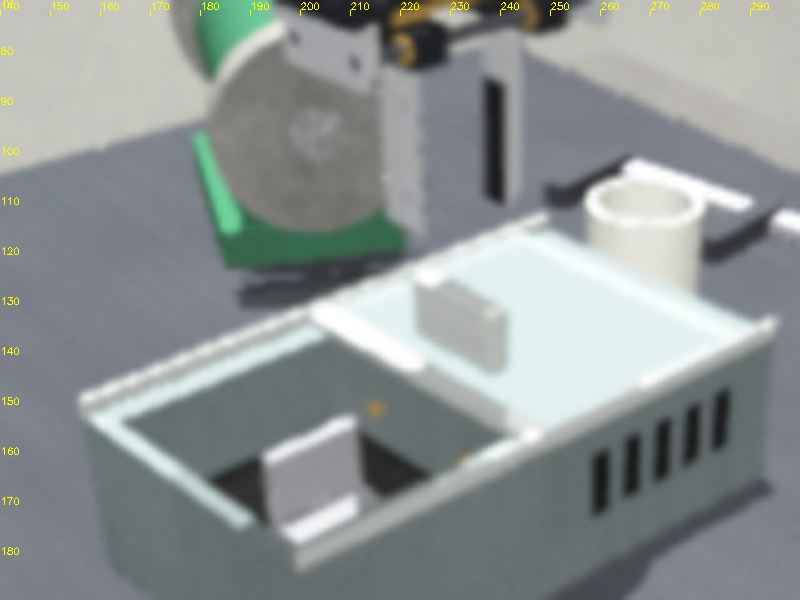

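View pics/t5.png

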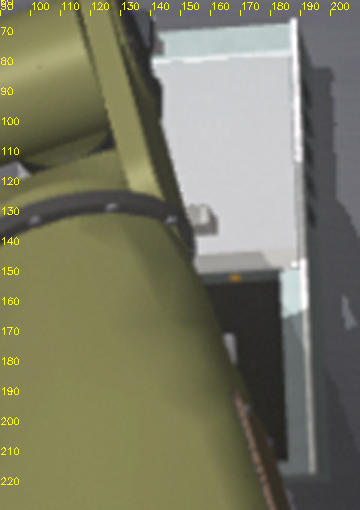

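The bracket stands upright in the chamber, with its leg near (203,157) in the side view. The jaws are over the handle at (232,132), so I'll go down and grip.

Emit:
drive_tool:
  increments:
    - [[0,0,0],[0,0,25],0.6]
    - [[0,0,0],[0,0,25],0.6]
    - [[0,0,0],[0,0,18],0.6]
    - [[0,0,0],[0,0,8],0.6]
    - [[0,0,0],[0,0,0],0.6]
    - [[0,0,0],[0,0,0],0.15]
    - [[0,0,0],[0,0,0],0]
    - [[0,0,0],[0,0,0],0]
    - [[0,0,0],[0,0,0],0]
    - [[0,0,0],[0,0,0],0]
    - [[0,0,0],[0,0,0],0]
  squeeze: 20

```text
time_s: 14.58
ee_pos: [0.5462, 0.2412, 0.1343]
eef_rot: [-3.142, -0.0, 0.08]
force: [1.2, -0.6, 0.6]
grip_width: 0.0138
```

Emit:
drive_tool:
  increments:
    - [[0,0,0],[-5,0,0],0]
    - [[0,0,0],[-15,0,0],0]
    - [[0,0,0],[-20,0,0],0]
    - [[0,0,0],[-20,0,0],0]
    - [[0,0,0],[-20,0,0],0]
    - [[0,0,0],[-20,0,0],0]
    - [[0,0,0],[-20,0,0],0]
    - [[0,0,0],[-15,0,0],0]
    - [[0,0,0],[-6,0,0],0]
    - [[0,0,0],[0,0,0],0]

```text
time_s: 15.82
ee_pos: [0.4046, 0.2291, 0.1343]
eef_rot: [3.14, 0.001, 0.081]
force: [-2.6, -6.6, 2.6]
grip_width: 0.0141
```

Emit:
drive_tool:
  increments:
    - [[0,0,0],[-2,0,0],0]
    - [[0,0,0],[-2,0,0],0]
    - [[0,0,0],[-1,0,0],0]
    - [[0,0,0],[0,0,0],0]

```text
time_s: 16.32
ee_pos: [0.4003, 0.2287, 0.1343]
eef_rot: [3.14, -0.0, 0.08]
force: [1.8, -7.3, 1.7]
grip_width: 0.0141
```

Emit:
drive_tool:
  increments:
    - [[0,0,0],[-2,0,0],0]
    - [[0,0,0],[-2,0,0],0]
    - [[0,0,0],[-1,0,0],0]
    - [[0,0,0],[0,0,0],0]

```text
time_s: 16.82
ee_pos: [0.3953, 0.2283, 0.1343]
eef_rot: [3.14, 0.0, 0.08]
force: [1.5, -7.4, 1.7]
grip_width: 0.0139
```

Emit:
drive_tool:
  increments:
    - [[0,0,0],[-1,0,0],0]
    - [[0,0,0],[-1,0,0],0]
    - [[0,0,0],[0,0,0],0]

```text
time_s: 17.2
ee_pos: [0.3933, 0.2282, 0.1343]
eef_rot: [3.14, -0.0, 0.08]
force: [1.1, -7.3, 1.8]
grip_width: 0.0138
```

Emit:
drive_tool:
  increments:
    - [[0,0,0],[-1,0,0],0]
    - [[0,0,0],[-1,0,0],0]
    - [[0,0,0],[0,0,0],0]

```text
time_s: 17.58
ee_pos: [0.3929, 0.2281, 0.1343]
eef_rot: [3.141, -0.004, 0.08]
force: [16.9, -4.5, -8.9]
grip_width: 0.0138
```

Emit:
drive_tool:
  increments:
    - [[0,0,0],[-1,0,0],0]
    - [[0,0,0],[-1,0,0],0]
    - [[0,0,0],[0,0,0],0]

```text
time_s: 17.95
ee_pos: [0.3928, 0.2281, 0.1343]
eef_rot: [3.141, -0.009, 0.08]
force: [35.4, -2.4, -21.3]
grip_width: 0.0139
```

Emit:
drive_tool:
  increments:
    - [[0,0,0],[1.5,0,0],0]
    - [[0,0,0],[1.3,0,0],0]
    - [[0,0,0],[0,0,0],0]

```text
time_s: 18.32
ee_pos: [0.393, 0.2282, 0.1343]
eef_rot: [3.141, -0.002, 0.08]
force: [9.9, -5.9, -3.1]
grip_width: 0.0138
```

Emit:
drive_tool:
  increments:
    - [[0,0,0],[0,0,0],0.3]
    - [[0,0,0],[0,0,0],0.5]
    - [[0,0,0],[0,0,0],0.6]
    - [[0,0,0],[0,0,0],0.6]
    - [[0,0,0],[0,0,-15],0.6]
    - [[0,0,0],[0,0,-45],0.6]
    - [[0,0,0],[0,0,-50],0.6]
    - [[0,0,0],[0,0,0],0.6]
    - [[0,0,0],[0,0,0],0.6]

```text
time_s: 19.45
ee_pos: [0.3921, 0.2287, 0.2441]
eef_rot: [3.141, 0.0, 0.08]
force: [0.3, 0.6, -1.0]
grip_width: 0.0565
```

```bash
python3 - <<'E'
from plan import *
st()
for n in ('side','top'): cv2.imwrite(f"raw_{n}6.png",ctrl.camera(n)[:,:,::-1])
crop('raw_side6.png','pics/s6.png',140,90,150,110,5)
# station up-vector and pre-grasp
Kz=Ro.from_euler('z',4.45,degrees=True).apply([-.5,0,3**.5/2]); print(Kz)
ky=Ro.from_euler('z',4.45,degrees=True).apply([0,1,0])
x=-ky; z=-Kz; R=Ro.from_matrix(np.stack([x,np.cross(z,x),z],1))
g=np.array([.5835,-.263,.125])
for h in (.09,):
    p=g+Kz*(h-.002); print(p); rows(p,R,.7,50)
E
```

```text
19.45 [0.3921 0.2287 0.2441] [1.7999e+02 1.0000e-02 4.6100e+00] F [ 0.3  0.6 -1. ] w 0.0565
[-0.49849271 -0.03879455  0.8660254 ]
[ 0.53963264 -0.26641392  0.20121024]
11 rows; dist [ 147.7 -495.   -42.1] rv [23.6 23.6 87.9]
[[[2.15,2.15,7.99],[9.8,45.9,3.8],0.7],[[2.15,2.15,7.99],[16.0,44.3,2.6],0.7],[[2.15,2.15,7.99],[21.9,41.7,1.7],0.7],[[2.15,2.15,7.99],[27.4,38.3,1.2],0.7],[[2.15,2.15,7.99],[32.4,34.2,0.9],0.7],[[2.15,2.15,7.99],[36.8,29.4,1.0],0.7],[[2.15,2.15,7.99],[40.5,24.0,1.5],0.7],[[2.15,2.15,7.99],[43.4,18.2,2.3],0.7],[[2.15,2.15,7.99],[45.4,12.1,3.4],0.7],[[2.15,2.15,7.99],[46.5,5.8,4.7],0.7],[[2.15,2.15,7.99],[46.7,-0.5,6.4],0.7]]
```

View pics/s6.png

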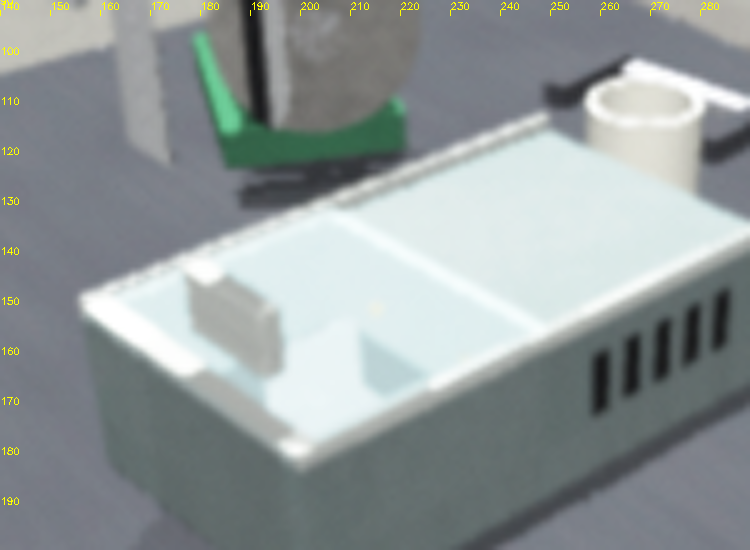

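The cover's front edge is flush with the box front, and the handle is at (187,160). Next: the knob pre-grasp.

Emit:
drive_tool:
  increments:
    - [[2.15,2.15,8],[9.8,45.9,3.8],0.7]
    - [[2.15,2.15,8],[16,44.3,2.6],0.7]
    - [[2.15,2.15,8],[21.9,41.7,1.7],0.7]
    - [[2.15,2.15,8],[27.4,38.3,1.2],0.7]
    - [[2.15,2.15,8],[32.4,34.2,0.9],0.7]
    - [[2.15,2.15,8],[36.8,29.4,1],0.7]
    - [[2.15,2.15,8],[40.5,24,1.5],0.7]
    - [[2.15,2.15,8],[43.4,18.2,2.3],0.7]
    - [[2.15,2.15,8],[45.4,12.1,3.4],0.7]
    - [[2.15,2.15,8],[46.5,5.8,4.7],0.7]
    - [[2.15,2.15,8],[46.7,-0.5,6.4],0.7]
    - [[0,0,0],[0,0,0],0.7]
    - [[0,0,0],[0,0,0],0.7]

```text
time_s: 21.18
ee_pos: [0.5393, -0.2656, 0.2011]
eef_rot: [-2.617, 0.002, -1.494]
force: [0.4, -0.0, -0.5]
grip_width: 0.0658
```

```bash
cat > k.py <<'E'
from plan import *
Kz=Ro.from_euler('z',4.45,degrees=True).apply([-.5,0,3**.5/2])
ky=Ro.from_euler('z',4.45,degrees=True).apply([0,1,0])
x=-ky; z=-Kz; RK=Ro.from_matrix(np.stack([x,np.cross(z,x),z],1))
g=np.array([.5835,-.263,.125])
E
python3 - <<'E'
from k import *
st()
rows(g+Kz*(.09-.002),RK,.7)
rows(g+Kz*(.035-.002),RK,.7,25)
for n in ('side','top'): cv2.imwrite(f"raw_{n}7.png",ctrl.camera(n)[:,:,::-1])
crop('raw_side7.png','pics/s7.png',320,130,130,120,5)
crop('raw_top7.png','pics/t7.png',300,60,120,110,5)
E
```

```text
21.175 [ 0.5393 -0.2656  0.2011] [-1.4994e+02  1.1000e-01 -8.5580e+01] F [ 0.4 -0.  -0.5] w 0.0658
1 rows; dist [ 0.3 -0.8  0.1] rv [-0.06  0.08 -0.08]
[[[-0.06,0.08,-0.08],[0.8,-0.2,0.0],0.7]]
3 rows; dist [ 27.7   1.4 -47.5] rv [-0.06  0.08 -0.08]
[[[-0.02,0.03,-0.03],[0.3,-0.1,18.3],0.7],[[-0.02,0.03,-0.03],[0.3,-0.1,18.3],0.7],[[-0.02,0.03,-0.03],[0.3,-0.1,18.3],0.7]]
```

View pics/s7.png

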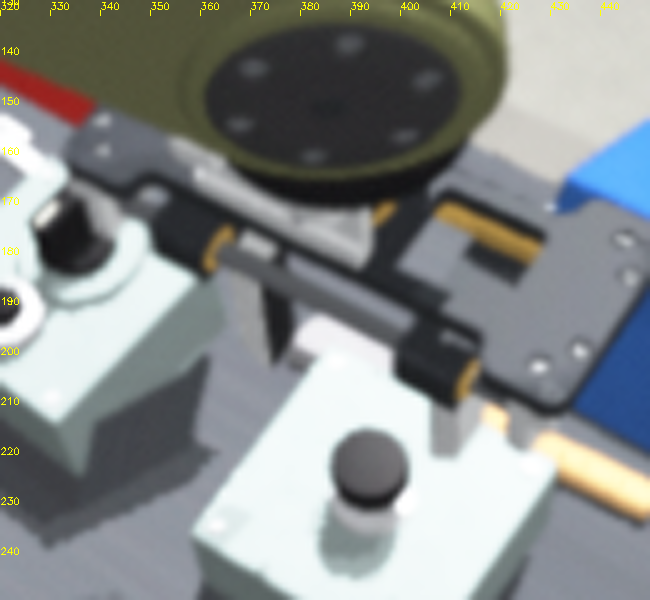

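View pics/t7.png

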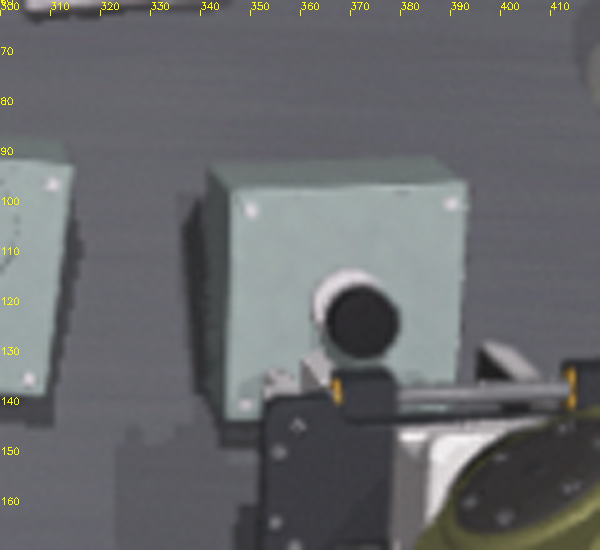

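Emit:
drive_tool:
  increments:
    - [[0,0,0],[0.8,0,18],0.7]
    - [[0,0,0],[0,0,18],0.7]
    - [[0,0,0],[0,0,14],0.7]
    - [[0,0,0],[0,0,0],0.7]
    - [[0,0,0],[0,0,0],0.7]

```text
time_s: 21.9
ee_pos: [0.5649, -0.2652, 0.1589]
eef_rot: [-2.615, 0.001, -1.495]
force: [0.1, -0.5, 0.4]
grip_width: 0.066
```

```bash
python3 - <<'E'
from k import *
st()
rows(g+Kz*(-.002),RK,.7,10)
o=ctrl.get_obs(); Rm=Ro.from_euler('xyz',o['eef_rot']); p=np.array(o['ee_pos'])
for n in ('side','top'): cv2.imwrite(f"raw_{n}8.png",ctrl.camera(n)[:,:,::-1])
for n in ('side','top'): print(n,'tip centre',proj(n,p+Rm.apply([0,0,.017])).round(1),'L/R tips',proj(n,p+Rm.apply([[.033,0,.017],[-.033,0,.017]])).round(1).tolist(),'knob',proj(n,g).round(1))
crop('raw_side8.png','pics/s8.png',330,160,120,110,5)
crop('raw_top8.png','pics/t8.png',310,70,110,100,5)
E
```

```text
21.9 [ 0.5649 -0.2652  0.1589] [-1.4984e+02  7.0000e-02 -8.5650e+01] F [ 0.1 -0.5  0.4] w 0.066
5 rows; dist [ 19.6   2.2 -35.6] rv [-0.16  0.01 -0.12]
[[[-0.03,0.0,-0.02],[-0.1,0.2,8.1],0.7],[[-0.03,0.0,-0.02],[-0.1,0.2,8.1],0.7],[[-0.03,0.0,-0.02],[-0.1,0.2,8.1],0.7],[[-0.03,0.0,-0.02],[-0.1,0.2,8.1],0.7],[[-0.03,0.0,-0.02],[-0.1,0.1,8.1],0.7]]
side tip centre [[394.1 219.1]] L/R tips [[409.2, 227.3], [379.8, 211.2]] knob [[393.9 223.7]]
top tip centre [[374.3 126. ]] L/R tips [[388.9, 125.4], [359.6, 126.6]] knob [[371.6 123.7]]
```

View pics/s8.png

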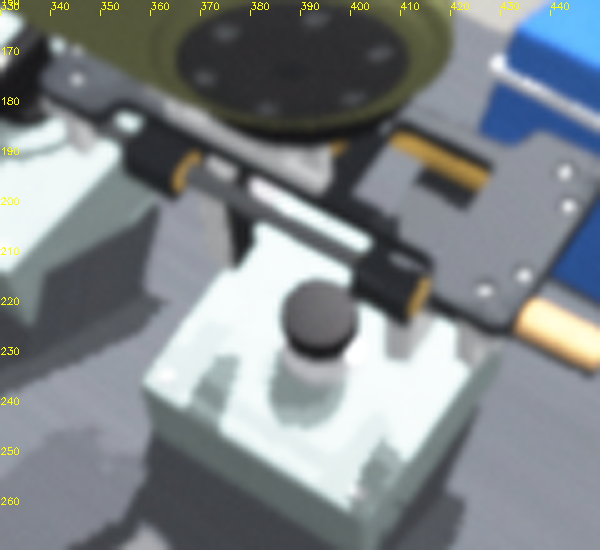

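View pics/t8.png

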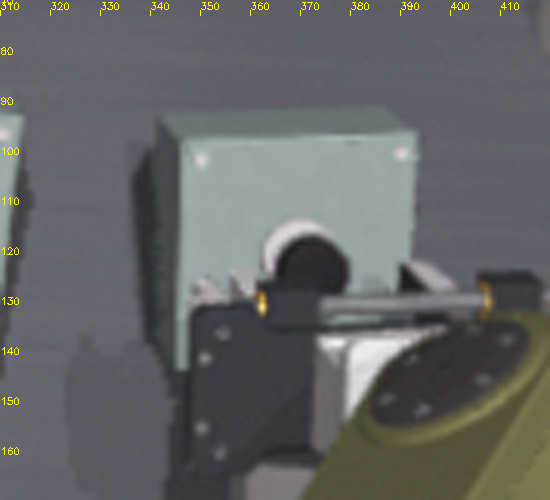

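Emit:
drive_tool:
  increments:
    - [[0,0,0],[0,0.5,12],0.7]
    - [[0,0,0],[0,0,12],0.7]
    - [[0,0,0],[0,0,8],0.7]
    - [[0,0,0],[0,0,5],0.7]
    - [[0,0,0],[0,0,2],0.7]
    - [[0,0,0],[0,0,0],0.7]
    - [[0,0,0],[0,0,0],0.7]

```text
time_s: 22.88
ee_pos: [0.5839, -0.2637, 0.125]
eef_rot: [-2.615, 0.001, -1.495]
force: [0.3, -0.0, -0.5]
grip_width: 0.0659
```

```bash
python3 - <<'E'
from k import *
st()
rows(g+Kz*(-.002),RK,.7,10)
for n in ('side',): cv2.imwrite(f"raw_{n}9.png",ctrl.camera(n)[:,:,::-1])
crop('raw_side9.png','pics/s9.png',350,170,100,90,6)
E
```

```text
22.875 [ 0.5839 -0.2637  0.125 ] [-1.4983e+02  6.0000e-02 -8.5660e+01] F [ 0.3 -0.  -0.5] w 0.0659
1 rows; dist [ 0.6  0.8 -1.7] rv [-0.17 -0.01 -0.13]
[[[-0.17,-0.01,-0.13],[-0.8,0.3,1.8],0.7]]
```

View pics/s9.png

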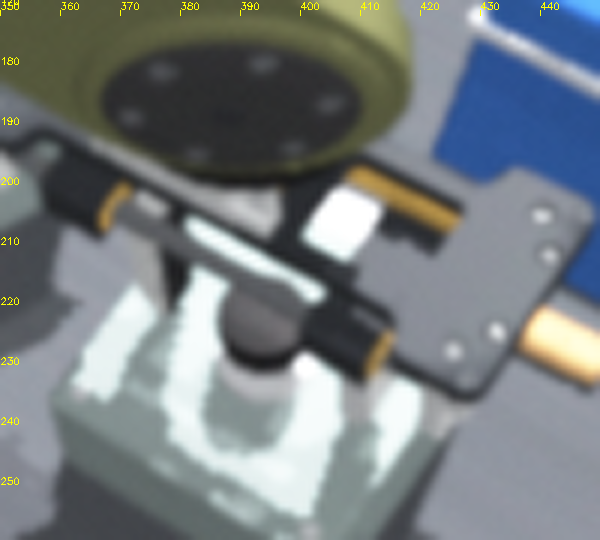

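Knob sits centred between the fingers (head at (393,222)), so I'll close on it.

Emit:
drive_tool:
  increments:
    - [[0,0,0],[-0.6,0,1],0.5]
    - [[0,0,0],[0,0,0],0.3]
    - [[0,0,0],[0,0,0],0.2]
    - [[0,0,0],[0,0,0],0]
    - [[0,0,0],[0,0,0],0]
    - [[0,0,0],[0,0,0],0]
    - [[0,0,0],[0,0,0],0]
  squeeze: 30

```text
time_s: 23.8
ee_pos: [0.5844, -0.2633, 0.124]
eef_rot: [-2.615, 0.001, -1.495]
force: [0.1, -5.4, -0.1]
grip_width: 0.0314
```

Emit:
drive_tool:
  increments:
    - [[0,0,0],[0,0,-2],0]
    - [[0,0,0],[0,0,-3],0]
    - [[0,0,0],[0,0,-3],0]
    - [[0,0,0],[0,0,-3],0]
    - [[0,0,0],[0,0,-2.5],0]
    - [[0,0,0],[0,0,-1],0]
    - [[0,0,0],[0,0,0],0]

```text
time_s: 24.68
ee_pos: [0.5773, -0.2638, 0.1362]
eef_rot: [-2.615, 0.001, -1.495]
force: [6.3, -5.1, -7.1]
grip_width: 0.0313
```

```bash
python3 - <<'E'
from k import *
st(); o=ctrl.get_obs()
print('pull',(np.array(o['ee_pos'])-[.5844,-.2633,.124])@Kz*1000,'F along',np.array(o['force'])@Kz)
E
```

```text
24.675 [ 0.5773 -0.2638  0.1362] [-1.4983e+02  4.0000e-02 -8.5680e+01] F [ 6.3 -5.1 -7.1] w 0.0313
pull 14.094132939673997 F along -9.139818326254986
```

Emit:
drive_tool:
  increments:
    - [[0,0,0],[0,0,-0.8],0]
    - [[0,0,0],[0,0,-0.6],0]
    - [[0,0,0],[0,0,0],0]
    - [[0,0,0],[0,0,0],0]

```text
time_s: 25.18
ee_pos: [0.5768, -0.2638, 0.1371]
eef_rot: [-2.615, 0.001, -1.496]
force: [11.8, -7.0, -11.2]
grip_width: 0.0312
```

```bash
python3 - <<'E'
from k import *
st(); o=ctrl.get_obs()
print('pull',(np.array(o['ee_pos'])-[.5844,-.2633,.124])@Kz*1000,'F along',np.array(o['force'])@Kz)
E
```

```text
25.175 [ 0.5768 -0.2638  0.1371] [-1.4983e+02  5.0000e-02 -8.5690e+01] F [ 11.8  -7.  -11.2] w 0.0312
pull 15.127952686777263 F along -15.304469218340342
```

At the stop: 15.1 mm out, and the force has risen to 15 N. Short hold, then ease it back.

Emit:
drive_tool:
  increments:
    - [[0,0,0],[0,0,0],0]
    - [[0,0,0],[0,0,1.5],0]
    - [[0,0,0],[0,0,2],0]
    - [[0,0,0],[0,0,2],0]
    - [[0,0,0],[0,0,2],0]
    - [[0,0,0],[0,0,2],0]
    - [[0,0,0],[0,0,2],0]
    - [[0,0,0],[0,0,2],0]
    - [[0,0,0],[0,0,1.5],0]
    - [[0,0,0],[0,0,0.7],0]
    - [[0,0,0],[0,0,0],0]
    - [[0,0,0],[0,0,0],0]

```text
time_s: 26.68
ee_pos: [0.5843, -0.2633, 0.1241]
eef_rot: [-2.615, 0.001, -1.495]
force: [0.3, -5.5, -0.7]
grip_width: 0.0311
```

```bash
python3 - <<'E'
from k import *
st(); o=ctrl.get_obs()
print('pull',(np.array(o['ee_pos'])-[.5844,-.2633,.124])@Kz*1000,'F along',np.array(o['force'])@Kz)
E
```

```text
26.675 [ 0.5843 -0.2633  0.1241] [-1.4983e+02  4.0000e-02 -8.5680e+01] F [ 0.3 -5.5 -0.7] w 0.0311
pull 0.07687970235233009 F along -0.5443163281737559
```

Knob is back in. Release and withdraw.

Emit:
drive_tool:
  increments:
    - [[0,0,0],[0,0,0],0.4]
    - [[0,0,0],[0,0,0],0.6]
    - [[0,0,0],[0,0,0],0.7]
    - [[0,0,0],[0,0,0],0.7]
    - [[0,0,0],[0,0,0],0.7]
    - [[0,0,0],[0,0,-10],0.7]
    - [[0,0,0],[0,0,-30],0.7]
    - [[0,0,0],[0,0,-50],0.7]
    - [[0,0,0],[0,0,-50],0.7]
    - [[0,0,0],[0,0,0],0.7]
    - [[0,0,0],[0,0,0],0.7]

```text
time_s: 28.05
ee_pos: [0.514, -0.2684, 0.2447]
eef_rot: [-2.616, 0.001, -1.495]
force: [-0.0, 0.5, 0.5]
grip_width: 0.0659
```

```bash
python3 - <<'E'
from k import *
st()
for n in ('side','top'): cv2.imwrite(f"raw_{n}10.png",ctrl.camera(n)[:,:,::-1]); crop(f'raw_{n}10.png',f'pics/{n}10.png',90 if n=='side' else 60,60,360 if n=='side' else 360,260,2)
crop('raw_side10.png','pics/s10b.png',140,100,150,110,5)
E
```

```text
28.05 [ 0.514  -0.2684  0.2447] [-1.4986e+02  8.0000e-02 -8.5670e+01] F [-0.   0.5  0.5] w 0.0659
```

View pics/side10.png

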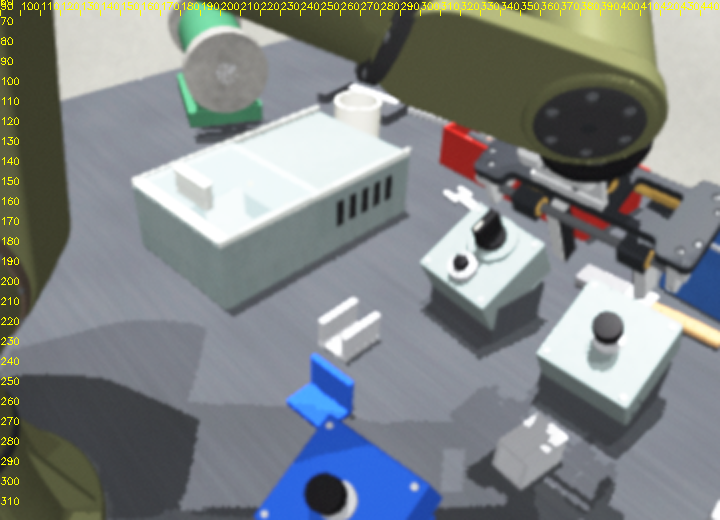

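View pics/top10.png

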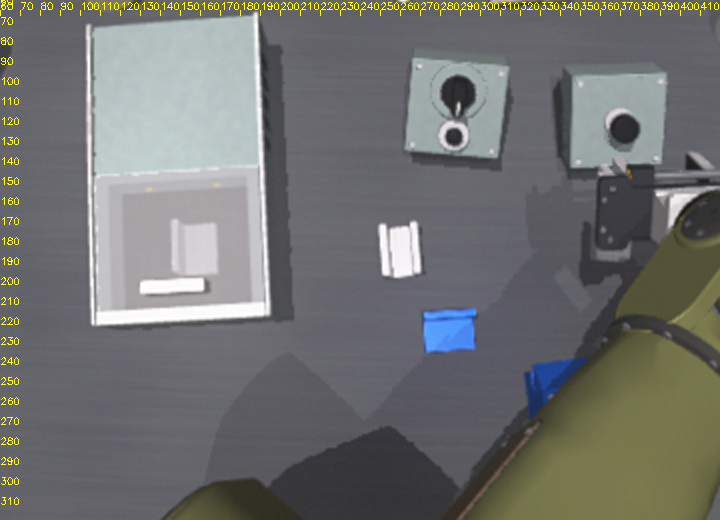

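View pics/s10b.png

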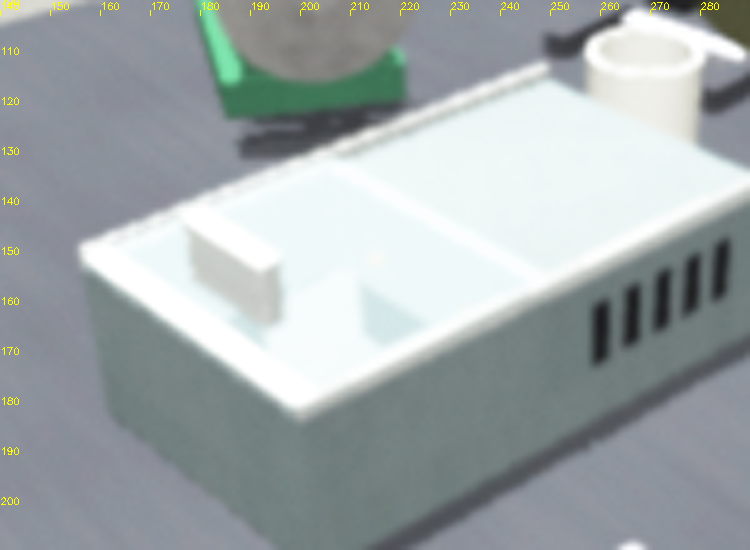

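The cover is shut, with the bracket visible under it on its foot. The knob is at rest, the other offcuts are untouched and the robot is clear. Handing in.

```bash
python3 -c "
from station import ctrl
print(ctrl.hand_in())"
```

```text
the job is handed in; nothing more can be done
None
```

The job is done and handed in; the robot clock stood at about 28 s of the 72 s allowed.

- **Bracket:** I picked it up by its leg and lowered it onto the chamber floor in steps of about 0.5 mm. At contact I pressed a little past the floor (about 13 N), backed off, then released it. The pictures show it standing on its foot.
- **Cover:** I slid it about 153 mm to the hard stop, where the force rose to 35 N along the slide. The last pictures show its front edge flush with the box. There was a steady sideways force of about 7 N during the slide, from a slight misalignment.
- **Knob:** I pulled it to the stop, 15.1 mm by the arm's reading, with the pull rising to 15 N. I held it at or near the stop for about half a second and eased it back with the fingers to within 0.1 mm of rest before opening them.
- **Last checks:** The last pictures show the channel, the tube and the blue look-alikes where they were, except that the arm covers most of the blue station in the top view. The push button was not touched, and the gripper is clear with no contact force. No check failed. There is no readout of the machine itself, so that it started is inferred from how far and how long the knob was out.

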